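# Bin the empty yoghurt tub in the pedal bin

### The arm

A 6-joint arm with a two-finger parallel gripper is mounted at the origin on the work surface; the furniture and walls round the work are solid. World frame = base frame: x ahead of the robot, y to its left, z up, the work surface at z = 0. Lengths are in m, angles in rad, forces in N, time in s.
With the tool pointing down it reaches from about 0.35 to 0.975 m from the base axis. Payload 4.9 kg.
Tool frame: the origin (TCP) lies at the very end of the fingers, on their centre line; the grasp point (between the pads) lies 19 mm behind it (ctrl.grip_point_offset is the distance from the TCP to the grasp point, in m); z points along the fingers, y is the line along which they close (so a half turn about z gives the same grasp; the last joint's range is limited). The gripper opens to 85 mm and grips with 20 to 120 N. Pads are 22 mm wide; open, the fingers measure 114 mm over their backs; the gripper's body (76 mm by 85 mm) begins 54 mm behind the grasp point. The pads swing forward as they close: fully open they stand 13 mm farther back than shut.
Start: joints at [-1.44, 0.053, 1.613, -0, 1.476, -0.119], TCP at [0.155, -0.606, 0.231] pointing down, gripper open.
Joint ranges: [-3.01, 3.01], [-1.01, 2.22], [0.06, 2.58], [-1.02, 4.17], [0.09, 2.62], [-3.14, 3.14]. Speed limits (rad/s): [2.57, 2.57, 3.14, 3.14, 3.14, 3.14].

### API

Orientations are given as a rotation vector (axis times angle).
In Python, from station import ctrl gives the robot as it stands.
- The arm moves only by the tool send_rows, never from a script. Its argument "rows" is a list of rows, each a list of 3 entries, a list of its own where there are three numbers: the finger opening in cm, from 0 to 8.54, then the shift along the tool's x, y, z in cm, then the turn about the tool's z in degrees. A call has 1 to 10 rows; each row shifts and turns the commanded pose from where the row before left it, along the tool's axes as they then stand; what a row does not reach is not made up. A row lasts 1/8 s, in which the tool goes at most 62.5 mm and 10.7 degrees, less where a joint would pass 70% of its speed; a pose out of reach is approached as far as the arm can. A call with a gripper value outside its range is refused whole. The fingers move at their own pace and stop on an object; "newtons" is the grip in N (left out, the last holds). Time passes only in rows, so rows that do not move let the fingers close. It gives the time, the measured TCP pose, the force, the opening and the grip force at its end, in the units of the state.
- ctrl.get_obs(): the state, without advancing time (a new reading comes with each control period).
- ctrl.get_image(name): name is "side" or "top"; returns a dict with "frame" (384x512x3 uint8, red, green, blue), "range_z" (384x512 float32, m along the optical axis (not along the pixel's ray), 0 where there is no reading), "fx", "fy", "cx", "cy" (pixels), "cam_to_world" (4x4, takes a point from camera to world coordinates). Camera axes: x right, y down, z forward; pixel columns grow to the right and rows downward; lengths in m; the calibration is good to about 2 mm. A picture is of the moment at which its call begins.
- ctrl.finish_job(): hands the job in; it is judged then, once.
The state is a dict: "t": time; "q": joint angles; "dq": joint speeds; "effort": joint torques, N m; "tool_pos": TCP position; "tool_rot": TCP orientation; "contact_force": force on the tool from outside, world axes, zero at the start; "wrist_torque": the same for the moment, N m; "opening": finger opening in m; "grip_force": force on a finger pad.
Only numpy, scipy, OpenCV 4.12 (cv2) and the standard library are available. Lean on these libraries where they do the work, as an engineer would, in place of code of your own. Each camera call takes 0.05 s, during which the arm holds its last target. There are 200 camera calls.

### The job

Throw the empty yoghurt tub away in the small pedal bin: press the pedal slowly right down, slide it to its left and let it rise into the hold-open notch so that the lid stays open by itself, then put the tub in. After that press the pedal down again, slide it back to its right and let it up slowly under your finger, so that the lid closes fully without slamming. Do not force the pedal or any other part of the bin, and leave the glass and the teaspoon where they are.

Things in the scene. Friction and masses are not known exactly. Their poses are not given: they have to be found in the camera images.
- bin: round steel pedal bin fixed on the worktop, 190 mm across, 165 mm high, with a hinged domed lid. Origin: centre of its underside; z up; the pedal sticks out towards its -x; +y is its left, for someone who stands at the pedal and faces the bin; the lid is hinged at its +x rim. The bar of the pedal comes out through a slotted black gate plate on the bin's front.
- bin_mouth (a point): centre of the bin's mouth at rim height (165 mm), under the lid. The mouth is 172 mm wide inside; the inner floor lies 54 mm above the worktop.
- pedal_pad (a point): centre of the pad's top, moves with the pedal. Rubber pad, 50 mm long (bin x), 50 mm wide between side edges 5 mm thick that stand 8 mm above it: shut fingers fit between and can push the pedal sideways. At rest 176 mm in front of the bin's axis and 75 mm above the worktop, tilted up 0.11 rad; fully down 28 to 39 mm above the worktop, 178 mm in front, tilted down 0.11 rad.
- pedal (a joint): pedal angle, rad: 0 = up, grows when pressed. A spring pushes the pad up with 3 to 7 N. It is fully down when its bar lands on the firm floor of the slot, at 0.20 to 0.27 (the gate plate is screwed on 2 mm higher to 4 mm lower on each bin, which is not measured: press slowly and feel for it). Pressing on harder gains nothing; over 30 N damages it.
- pedal_slide (a joint): sideways place of the pedal, m: about 0 (up to 4 mm off) in its normal place, grows to the bin's left. Slides (1 to 5 N) only in the last 2.5 mm of the pad's way down, where the bar passes under a lip. Slot ends: left 0.025 to 0.028, right -0.004 to -0.001, rigid. Let up at the left end, the bar rises 4 mm (the pad 7 mm) into the notch, is held there and keeps the lid open.
- bin_lid (a joint): lid angle, rad: 0 = shut; a push rod makes it follow the pedal at once, 7.6 rad per rad of pedal. 1.55 to 2.05 with the pedal fully down, 1.25 to 1.75 (nearly upright, its top 0.36 m above the worktop over the +x rim; keep the hand towards the -x side of the mouth) when held in the notch. Let go, it slams.
- tub: empty yoghurt tub with its foil top on, 70 mm across, 72 mm high, standing upright, about 0.1 kg. Origin: centre of its underside, z up.
- glass: drinking glass, 84 mm across and 89 mm high, standing loose. Origin: centre of its underside, z up.
- teaspoon: steel teaspoon, 139 mm long, 10 mm high, lying loose on the side of the tub away from the robot. Origin: centre of its underside, x along it.

How it is judged:
On the way, in this order (a step that is already met when the one before it is completed fails the run):
1. the pedal is caught in its hold-open notch on the left and the lid stands open by itself, with the robot off the bin (value of joint bin_lid above 1 rad and value of joint pedal_slide above 0.016 m and contact force between each of the arm, the fingers and bin below 0.3 N and velocity of joint bin_lid between -0.2 and 0.2 rad/s), for 0.2 s.
2. the tub lies in the bin, released, with the lid still held open (value of joint bin_lid above 1 rad and value of joint pedal_slide above 0.016 m and horizontal distance between tub and bin below 0.085 m and z of tub in the frame of bin below 0.14 m and linear speed of tub below 0.05 m/s and contact force between each of the arm, the fingers and tub below 0.1 N), for 0.2 s.
At the end, for the whole second after the job is handed in: The lid is shut (below 0.06 rad), the pedal is fully up (below 0.02 rad) and back in its normal place on the right (below 8 mm), and the tub lies still inside the bin (its origin within 85 mm of the bin's axis and below 140 mm) (value of joint bin_lid below 0.06 rad and value of joint pedal below 0.02 rad and value of joint pedal_slide below 0.008 m and horizontal distance between tub and bin below 0.085 m and z of tub in the frame of bin below 0.14 m and linear speed of tub below 0.05 m/s and angular speed of tub below 0.5 rad/s); the robot touches nothing.
It fails at once if the robot pushes on the bin, its pedal or its lid with more than 30 N (contact force between any of the arm, the fingers and bin above 30 N).
It fails at once if the lid slams: it closes faster than 2.5 rad/s on the lower part of its way (below 1 rad) (velocity of joint bin_lid below -2.5 rad/s and value of joint bin_lid below 1 rad).
It fails at once if the glass is pushed more than 40 mm or tipped (distance of glass from where it was at the start of the episode above 0.04 m or angle between glass's own z axis and vertical above 0.35 rad).
It fails at once if the teaspoon is pushed more than 40 mm (distance of teaspoon from where it was at the start of the episode above 0.04 m).
It also fails if it takes over 72 s, if anything falls off the work surface, if the arm or the gripper's body presses on something with over 40 N, if the wrist force passes 120 N, or if a joint passes its speed limit or range.

## Working session

There is one attempt and no reset: what is moved stays moved. The work goes in short steps, Python scripts to look and compute and a tool call to move; the robot and the scene stay as the last step left them, time stands still between calls to the robot, and variables do not carry over. Pictures are saved under pics/ and viewed, at most 10 in all, crops included, and the job is handed in when it is done.

Besides the shell and the picture viewer there is one more tool, called after "Request:" as name(argument=value, ...), one argument or row to a line, values as JSON. send_rows: Moves the arm, as the interface text tells. Its arguments: {"type":"object","properties":{"rows":{"type":"array","items":{"type":"array"}},"newtons":{"type":"number"}},"required":["rows"]}

```bash
mkdir -p pics
cat > h.py <<'E'
import numpy as np, cv2
from station import ctrl
from scipy.spatial.transform import Rotation as R
def cloud(im):
    z=im["range_z"]; v,u=np.indices(z.shape)
    P=np.stack([(u-im["cx"])/im["fx"]*z,(v-im["cy"])/im["fy"]*z,z],-1)
    T=np.array(im["cam_to_world"]); W=P@T[:3,:3].T+T[:3,3]; W[z==0]=np.nan
    return W
def tool():
    o=ctrl.get_obs(); return o,np.array(o["tool_pos"]),R.from_rotvec(o["tool_rot"]).as_matrix()
E
python3 - <<'E'
from h import *
for n in("top","side"):
    im=ctrl.get_image(n); np.savez(n+"0.npz",W=cloud(im),f=im["frame"])
    cv2.imwrite(f"pics/{n}0.png",im["frame"][...,::-1]); print(n,np.round(im["cam_to_world"],3).tolist(),im["fx"])
o,p,M=tool(); print(o,M.round(3))
E
```

```text
top [[-0.016, -0.783, 0.622, -0.184], [-1.0, 0.005, -0.02, 0.02], [0.012, -0.622, -0.783, 1.1], [0.0, 0.0, 0.0, 1.0]] 444.59648225934063
side [[0.996, -0.051, 0.074, 0.493], [-0.088, -0.39, 0.917, -1.132], [-0.018, -0.92, -0.392, 0.616], [0.0, 0.0, 0.0, 1.0]] 409.47376451941005
{'t': 0.1, 'q': array([-1.43996187e+00,  5.33275144e-02,  1.61413370e+00, -5.20514516e-06,
        1.47600830e+00, -1.19039849e-01]), 'dq': array([-0.0014598 , -0.00331256, -0.00248192,  0.00100897,  0.00301242,
        0.00104033]), 'effort': array([ 6.43007388e-04, -3.94900811e+01, -3.71364212e+01, -7.60995840e-05,
        3.92766859e-03,  2.51889389e-06]), 'tool_pos': array([ 0.15445313, -0.60504067,  0.23017696]), 'tool_rot': array([-3.11524324e+00, -3.91248230e-01,  2.55095658e-05]), 'contact_force': array([-0.68091169,  0.60841851, -0.39158795]), 'wrist_torque': array([ 0.07717559, -0.03043813, -0.026772  ]), 'grip_force': 0.0, 'opening': 0.08568157845193594} [[ 0.969  0.247 -0.   ]
 [ 0.247 -0.969  0.002]
 [ 0.    -0.002 -1.   ]]
```

View pics/top0.png

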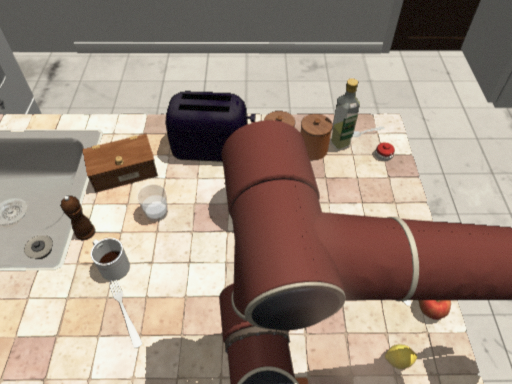

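View pics/side0.png

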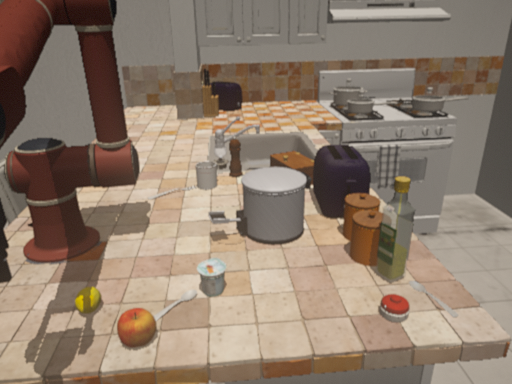

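The top view is mostly hidden by the arm. It shows the glass at (152,200), well off to the left. The side view shows the bin at (275,205), the pedal pointing towards the robot at (225,215), the tub at (212,278) and the spoon at (178,303). Next I measure these from the side view's depth image.

Run:
```python
from h import *
d=np.load("side0.npz");W=d["W"];f=d["f"]
def box(u0,u1,v0,v1,zl,zh):
    P=W[v0:v1,u0:u1].reshape(-1,3); return P[(P[:,2]>zl)&(P[:,2]<zh)]
from scipy.optimize import least_squares
def circ(P,r):
    s=least_squares(lambda c:np.hypot(P[:,0]-c[0],P[:,1]-c[1])-r,P[:,:2].mean(0)+[0,r],loss="soft_l1",f_scale=.002)
    return s.x,np.abs(s.fun).mean(),len(P)
print("bin",circ(box(245,303,195,240,.03,.14),.095))
print("tub",circ(box(197,227,268,296,.01,.06),.034)); T=box(197,227,258,296,.06,.2); print(T.mean(0),T.max(0),T.min(0))
P=box(205,247,200,235,.02,.2);print("pedal",P.min(0),P.max(0),len(P))
for v in range(204,228,2): print(v,[tuple((W[v,u]*1000).round().astype(int)) for u in range(207,246,4) if np.isfinite(W[v,u]).all()])
S=box(150,200,285,315,.003,.03);print("spoon",S.min(0),S.max(0))
cv2.imwrite("pics/side_crop.png",cv2.resize(f[150:250,190:320,::-1],None,fx=6,fy=6,interpolation=cv2.INTER_CUBIC))
```

```text
bin (array([0.64618105, 0.00922673]), np.float64(0.0014474988013304369), 1939)
tub (array([ 0.45592058, -0.28203612]), np.float64(0.0016480211196132385), 367)
[ 0.45670344 -0.29266418  0.07001123] [ 0.49143533 -0.24688532  0.07398248] [ 0.42210361 -0.32583989  0.06019439]
pedal [ 0.44482857 -0.06891723  0.02018042] [0.55982271 0.0259269  0.12647563] 501
204 [(np.int64(433), np.int64(234), np.int64(2)), (np.int64(448), np.int64(239), np.int64(-2)), (np.int64(462), np.int64(230), np.int64(2)), (np.int64(477), np.int64(228), np.int64(2)), (np.int64(491), np.int64(228), np.int64(1)), (np.int64(506), np.int64(223), np.int64(3)), (np.int64(520), np.int64(222), np.int64(2)), (np.int64(535), np.int64(224), np.int64(0)), (np.int64(549), np.int64(223), np.int64(0)), (np.int64(552), np.int64(3), np.int64(99))]
206 [(np.int64(434), np.int64(217), np.int64(1)), (np.int64(448), np.int64(224), np.int64(-3)), (np.int64(463), np.int64(207), np.int64(4)), (np.int64(477), np.int64(210), np.int64(2)), (np.int64(491), np.int64(209), np.int64(2)), (np.int64(505), np.int64(211), np.int64(0)), (np.int64(520
[... 4114 characters left out ...]
4(514), np.int64(65), np.int64(1)), (np.int64(527), np.int64(66), np.int64(0)), (np.int64(537), np.int64(-9), np.int64(38)), (np.int64(549), np.int64(-33), np.int64(50))]
226 [(np.int64(436), np.int64(67), np.int64(-2)), (np.int64(449), np.int64(56), np.int64(3)), (np.int64(462), np.int64(55), np.int64(3)), (np.int64(475), np.int64(52), np.int64(4)), (np.int64(488), np.int64(50), np.int64(4)), (np.int64(501), np.int64(52), np.int64(2)), (np.int64(514), np.int64(45), np.int64(4)), (np.int64(527), np.int64(49), np.int64(2)), (np.int64(538), np.int64(0), np.int64(26)), (np.int64(548), np.int64(-33), np.int64(43))]
spoon [ 0.30883256 -0.37429151  0.00301265] [ 0.42455119 -0.25550197  0.01369425]
```

View pics/side_crop.png

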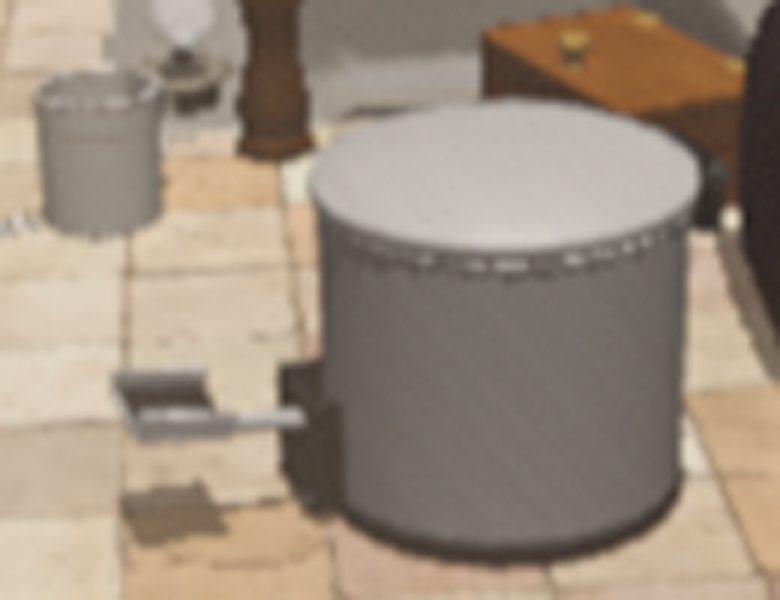

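The crop shows the pad at crop (115–240, 370–435) with raised edges. Its bar enters the dark gate plate at (315,440), and the pedal is turned slightly towards the side camera. I'll fit the pad's yaw and centre, then work out the move.

Run:
```python
from h import *
W=np.load("side0.npz")["W"]
P=W[200:235,200:250].reshape(-1,3); P=P[np.isfinite(P).all(1)]
pad=P[(P[:,2]>.062)&(P[:,2]<.095)&(P[:,0]<.508)&(P[:,0]>.43)]
print(len(pad),pad.mean(0),cv2.minAreaRect((pad[:,:2]*1000).astype(np.float32)))
bar=P[(P[:,2]>.045)&(P[:,2]<.075)&(P[:,0]>.512)&(P[:,0]<.536)];print("bar",bar.mean(0))
# lid rim points: bin centre check
B=W[160:215,240:310].reshape(-1,3);B=B[B[:,2]>.155]
c,r=cv2.minEnclosingCircle((B[:,:2]*1000).astype(np.float32));print("lid",c,r)
pl=W[205:240,236:250].reshape(-1,3);pl=pl[(pl[:,0]>.54)&(pl[:,0]<.562)&(pl[:,2]>.02)&(pl[:,2]<.13)]
print("plate",pl.min(0),pl.max(0))
o,p,M=tool()
for th in(.2,.25,.3):
    a=np.array([np.cos(th),np.sin(th)]);print(th,np.array([.646,.009])-.176*a)
```

```text
219 [ 0.47478771 -0.03558699  0.07774576] ((479.51080322265625, -33.47182083129883), (58.35554885864258, 62.93303298950195), 12.162830352783203)
bar [ 0.52779451 -0.01003981  0.06109975]
lid (652.3768310546875, 7.327600002288818) 104.1317367553711
plate [ 0.54017476 -0.0379625   0.02018042] [0.56198537 0.0259269  0.11315332]
0.2 [ 0.47350828 -0.0259658 ]
0.25 [ 0.47547141 -0.0345431 ]
0.3 [ 0.47786078 -0.04301156]
```

Request:
send_rows(
  rows=[
    [0, [3.5, -3.7, 0], 0],
    [0, [3.5, -3.7, 0], 0],
    [0, [3.5, -3.7, 0], 0],
    [0, [3.5, -3.7, 0], 0],
    [0, [3.5, -3.7, 0], 0],
    [0, [3.5, -3.7, 0], 0],
    [0, [3.5, -3.7, 0], 0],
    [0, [3.5, -3.7, 0], 0],
    [0, [3.5, -3.7, 0], 0],
    [0, [3.5, -3.7, 0], 0],
  ],
  newtons=40,
)

```text
t: 1.35
tool_pos: [0.4025, -0.1589, 0.231]
tool_rot: [3.117, 0.391, -0.0]
contact_force: [1.7, -0.2, 0.2]
opening: -0.0002
grip_force: 0.0
```

Request:
send_rows(
  rows=[
    [0, [3.4, -3.4, 1.0], 0],
    [0, [3.4, -3.4, 2.0], 0],
    [0, [3.4, -3.4, 3.0], 0],
    [0, [0, 0, 3.0], 0],
    [0, [0, 0, 2.0], 0],
    [0, [0, 0, 0], 0],
    [0, [0, 0, 0], 0],
  ],
)

```text
t: 2.22
tool_pos: [0.4762, -0.0367, 0.1221]
tool_rot: [3.117, 0.391, 0.002]
contact_force: [-0.6, 0.5, 0.2]
opening: -0.0001
grip_force: 0.0
```

Run:
```python
from h import *
o,p,M=tool(); print(p,M.round(3).tolist(),o["contact_force"],o["q"].round(2))
im=ctrl.get_image("side"); 
cv2.imwrite("pics/s1.png",cv2.resize(im["frame"][140:260,180:320,::-1],None,fx=5,fy=5,interpolation=cv2.INTER_CUBIC))
```

```text
[ 0.47617829 -0.03669317  0.12209178] [[0.969, 0.247, 0.001], [0.247, -0.969, -0.0], [0.001, 0.0, -1.0]] [-0.55809371  0.52691199  0.20374045] [-0.23 -0.22  2.05  0.    1.3   1.09]
```

View pics/s1.png

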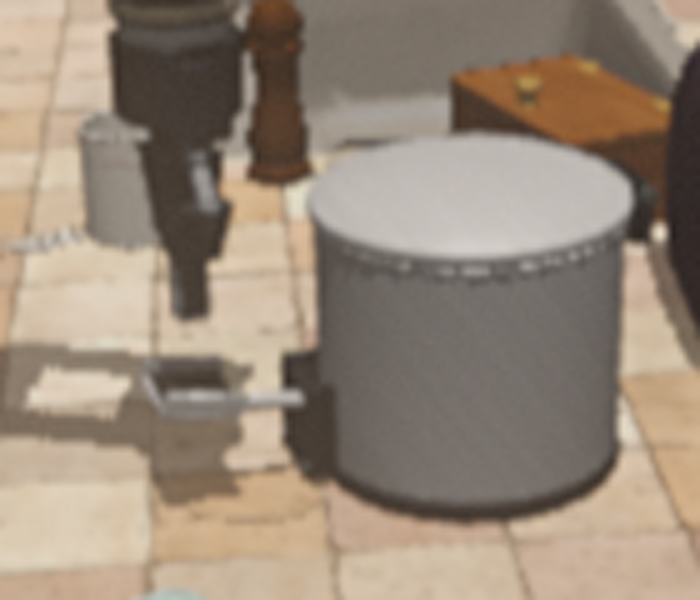

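The shut fingers, tip at (190,315), sit over the pad at (195,380) and look centred. I'll go down slowly.

Request:
send_rows(
  rows=[
    [0, [0, 0, 2.0], 0],
    [0, [0, 0, 1.5], 0],
    [0, [0, 0, 0.6], 0],
    [0, [0, 0, 0.4], 0],
    [0, [0, 0, 0.4], 0],
    [0, [0, 0, 0.4], 0],
    [0, [0, 0, 0.4], 0],
    [0, [0, 0, 0], 0],
  ],
)

```text
t: 3.28
tool_pos: [0.4758, -0.0366, 0.0642]
tool_rot: [3.117, 0.391, -0.0]
contact_force: [-1.4, -1.2, 5.5]
opening: 0.0006
grip_force: 2.6
```

Request:
send_rows(
  rows=[
    [0, [0, 0, 0.3], 0],
    [0, [0, 0, 0.3], 0],
    [0, [0, 0, 0.3], 0],
    [0, [0, 0, 0.3], 0],
    [0, [0, 0, 0.2], 0],
    [0, [0, 0, 0.2], 0],
    [0, [0, 0, 0], 0],
  ],
)

```text
t: 4.15
tool_pos: [0.4757, -0.0365, 0.0481]
tool_rot: [-3.117, -0.391, 0.0]
contact_force: [-3.1, -1.7, 5.9]
opening: 0.0001
grip_force: 2.7
```

Request:
send_rows(
  rows=[
    [0, [0, 0, 0.2], 0],
    [0, [0, 0, 0.2], 0],
    [0, [0, 0, 0.2], 0],
    [0, [0, 0, 0.1], 0],
    [0, [0, 0, 0], 0],
  ],
)

```text
t: 4.78
tool_pos: [0.4758, -0.0365, 0.0413]
tool_rot: [-3.117, -0.391, -0.0]
contact_force: [-3.2, -0.8, 4.7]
opening: 0.0001
grip_force: 2.6
```

Request:
send_rows(
  rows=[
    [0, [0, 0, 0.1], 0],
    [0, [0, 0, 0.1], 0],
    [0, [0, 0, 0], 0],
  ],
)

```text
t: 5.15
tool_pos: [0.4758, -0.0365, 0.0392]
tool_rot: [-3.117, -0.391, -0.0]
contact_force: [-2.8, -1.7, 4.6]
opening: 0.0001
grip_force: 2.4
```

Request:
send_rows(
  rows=[
    [0, [0, 0, 0.1], 0],
    [0, [0, 0, 0.05], 0],
    [0, [0, 0, 0], 0],
  ],
)

```text
t: 5.52
tool_pos: [0.4759, -0.0365, 0.0378]
tool_rot: [3.117, 0.391, 0.0]
contact_force: [-3.6, -0.9, 5.2]
opening: 0.0001
grip_force: 2.4
```

Request:
send_rows(
  rows=[
    [0, [0, 0, 0.1], 0],
    [0, [0, 0, 0.05], 0],
    [0, [0, 0, 0], 0],
  ],
)

```text
t: 5.9
tool_pos: [0.4759, -0.0365, 0.0363]
tool_rot: [3.117, 0.391, 0.0]
contact_force: [-2.2, -0.1, 4.2]
opening: 0.0002
grip_force: 2.4
```

Request:
send_rows(
  rows=[
    [0, [0, 0, 0.1], 0],
    [0, [0, 0, 0.05], 0],
    [0, [0, 0, 0], 0],
  ],
)

```text
t: 6.28
tool_pos: [0.476, -0.0365, 0.0349]
tool_rot: [3.117, 0.391, 0.001]
contact_force: [-2.7, -0.5, 4.9]
opening: 0.0003
grip_force: 2.3
```

Request:
send_rows(
  rows=[
    [0, [0, 0, 0.1], 0],
    [0, [0, 0, 0.05], 0],
    [0, [0, 0, 0], 0],
  ],
)

```text
t: 6.65
tool_pos: [0.4761, -0.0366, 0.0338]
tool_rot: [3.117, 0.391, 0.0]
contact_force: [-3.2, -0.1, 7.1]
opening: 0.0001
grip_force: 3.8
```

Request:
send_rows(
  rows=[
    [0, [0, 0, 0.05], 0],
    [0, [0, 0, 0.05], 0],
    [0, [0, 0, 0], 0],
  ],
)

```text
t: 7.02
tool_pos: [0.4761, -0.0366, 0.0334]
tool_rot: [3.117, 0.392, -0.0]
contact_force: [-5.3, -1.0, 11.1]
opening: 0.0002
grip_force: 5.8
```

Request:
send_rows(
  rows=[
    [0, [0, -0.2, 0], 0],
    [0, [0, -0.2, 0], 0],
    [0, [0, -0.2, 0], 0],
    [0, [0, -0.2, 0], 0],
    [0, [0, 0, 0], 0],
  ],
)

```text
t: 7.65
tool_pos: [0.4745, -0.0297, 0.0335]
tool_rot: [3.115, 0.392, 0.001]
contact_force: [-4.1, -3.6, 10.2]
opening: -0.0001
grip_force: 5.2
```

Request:
send_rows(
  rows=[
    [0, [0, -0.2, 0], 0],
    [0, [0, -0.2, 0], 0],
    [0, [0, -0.2, 0], 0],
    [0, [0, -0.2, 0], 0],
    [0, [0, -0.2, 0], 0],
    [0, [0, 0, 0], 0],
  ],
)

```text
t: 8.4
tool_pos: [0.4722, -0.0199, 0.0335]
tool_rot: [3.115, 0.392, 0.002]
contact_force: [-4.5, -3.5, 10.6]
opening: -0.0002
grip_force: 5.0
```

Request:
send_rows(
  rows=[
    [0, [0, -0.2, 0], 0],
    [0, [0, -0.2, 0], 0],
    [0, [0, -0.2, 0], 0],
    [0, [0, 0, 0], 0],
  ],
)

```text
t: 8.9
tool_pos: [0.4708, -0.014, 0.0335]
tool_rot: [3.115, 0.392, 0.002]
contact_force: [-3.3, -2.4, 10.0]
opening: -0.0002
grip_force: 4.9
```

Run:
```python
from h import *
im=ctrl.get_image("side"); 
cv2.imwrite("pics/s2.png",cv2.resize(im["frame"][140:260,180:320,::-1],None,fx=5,fy=5,interpolation=cv2.INTER_CUBIC))
```

```text
(no output)
```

View pics/s2.png

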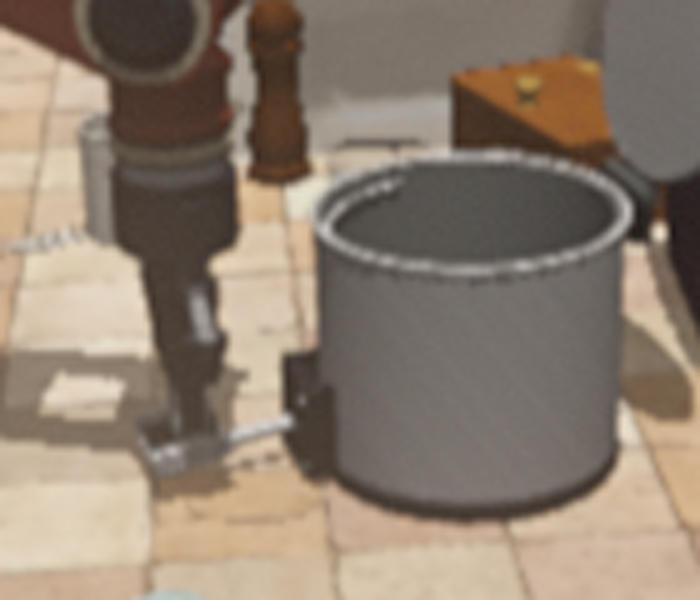

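The lid is open and upright, and the fingers are on the depressed pad at (195,430). I'll keep sliding left until I feel the slot end.

Request:
send_rows(
  rows=[
    [0, [0, -0.2, 0], 0],
    [0, [0, -0.2, 0], 0],
    [0, [0, -0.1, 0], 0],
    [0, [0, 0, 0], 0],
  ],
)

```text
t: 9.45
tool_pos: [0.47, -0.0101, 0.0337]
tool_rot: [3.113, 0.392, 0.004]
contact_force: [-1.9, -6.5, 7.8]
opening: 0.0002
grip_force: 4.3
```

Request:
send_rows(
  rows=[
    [0, [0, -0.1, 0.02], 0],
    [0, [0, -0.1, 0.02], 0],
    [0, [0, 0, 0], 0],
  ],
)

```text
t: 9.82
tool_pos: [0.4701, -0.0084, 0.0337]
tool_rot: [3.112, 0.392, 0.006]
contact_force: [-1.7, -7.9, 9.1]
opening: 0.0002
grip_force: 4.5
```

Request:
send_rows(
  rows=[
    [0, [0, -0.1, 0], 0],
    [0, [0, -0.1, 0], 0],
    [0, [0, -0.1, 0], 0],
    [0, [0, 0, 0], 0],
  ],
)

```text
t: 10.32
tool_pos: [0.4698, -0.0052, 0.0338]
tool_rot: [3.113, 0.391, 0.008]
contact_force: [0.3, -4.9, 8.8]
opening: -0.0001
grip_force: 4.1
```

Request:
send_rows(
  rows=[
    [0, [0, -0.1, 0], 0],
    [0, [0, -0.1, 0], 0],
    [0, [0, -0.1, 0], 0],
    [0, [0, 0, 0], 0],
  ],
)

```text
t: 10.82
tool_pos: [0.4692, -0.0022, 0.0338]
tool_rot: [3.113, 0.391, 0.008]
contact_force: [-0.5, -6.3, 7.3]
opening: -0.0
grip_force: 3.9
```

Request:
send_rows(
  rows=[
    [0, [0, -0.1, 0.01], 0],
    [0, [0, -0.1, 0.02], 0],
    [0, [0, 0, 0], 0],
  ],
)

```text
t: 11.2
tool_pos: [0.4689, -0.0005, 0.0338]
tool_rot: [3.112, 0.391, 0.009]
contact_force: [-0.3, -6.3, 9.1]
opening: 0.0001
grip_force: 4.4
```

Request:
send_rows(
  rows=[
    [0, [0, -0.1, 0], 0],
    [0, [0, -0.1, 0], 0],
    [0, [0, 0, 0], 0],
  ],
)

```text
t: 11.58
tool_pos: [0.4685, 0.0014, 0.0338]
tool_rot: [3.112, 0.391, 0.009]
contact_force: [0.0, -6.1, 8.2]
opening: 0.0001
grip_force: 4.3
```

Request:
send_rows(
  rows=[
    [0, [0, -0.1, 0], 0],
    [0, [0, -0.1, 0], 0],
    [0, [0, 0, 0], 0],
  ],
)

```text
t: 11.95
tool_pos: [0.468, 0.0035, 0.0338]
tool_rot: [3.112, 0.391, 0.009]
contact_force: [1.5, -5.6, 8.0]
opening: 0.0001
grip_force: 4.3
```

Run:
```python
from h import *
im=ctrl.get_image("side"); W=cloud(im)
a=np.array([.969,.247]);b=np.array([-.247,.969]);c=np.array([.646,.009])
for n,X in(("before",np.load("side0.npz")["W"]),("now",W)):
    P=X[200:245,195:250].reshape(-1,3);P=P[np.isfinite(P).all(1)];L=np.c_[(P[:,:2]-c)@a,(P[:,:2]-c)@b,P[:,2]]
    q=L[(L[:,0]>-.2)&(L[:,0]<-.155)&(L[:,2]>.02)&(L[:,2]<.1)&(abs(L[:,1])<.08)]
    r=L[(L[:,0]>-.145)&(L[:,0]<-.12)&(L[:,2]>.02)&(L[:,2]<.08)&(abs(L[:,1])<.08)]
    print(n,len(q),np.percentile(q[:,1],[2,10,50,90]),"bar",np.percentile(r[:,1],[5,50,95]) if len(r) else 0,len(r))
o,p,M=tool();print((p[:2]-c)@b)
cv2.imwrite("pics/s3.png",cv2.resize(im["frame"][190:245,195:255,::-1],None,fx=10,fy=10,interpolation=cv2.INTER_CUBIC))
```

```text
before 197 [-0.03022027 -0.0286898   0.0008023   0.02826655] bar [-0.00669907 -0.00180731  0.00231427] 23
now 290 [-0.00519087 -0.00222034  0.0240181   0.04914945] bar [0.02040965 0.02247905 0.03126405] 24
0.038578711000065144
```

View pics/s3.png

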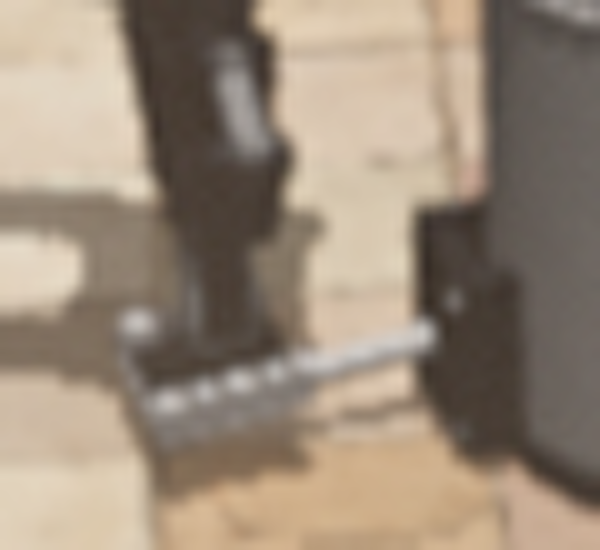

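The picture and the depth data agree: the pad has moved about 26 mm left, so it is at the slot end. I'll let it up slowly into the notch.

Request:
send_rows(
  rows=[
    [0, [0, 0, -0.1], 0],
    [0, [0, 0, -0.1], 0],
    [0, [0, 0, -0.1], 0],
    [0, [0, 0, -0.1], 0],
    [0, [0, 0, -0.1], 0],
    [0, [0, 0, -0.1], 0],
    [0, [0, 0, 0], 0],
  ],
)

```text
t: 12.88
tool_pos: [0.4653, 0.0053, 0.0378]
tool_rot: [-3.117, -0.391, -0.001]
contact_force: [3.5, -0.8, 4.5]
opening: 0.0
grip_force: 2.0
```

Request:
send_rows(
  rows=[
    [0, [0, 0, -0.1], 0],
    [0, [0, 0, -0.1], 0],
    [0, [0, 0, -0.1], 0],
    [0, [0, 0, 0], 0],
  ],
)

```text
t: 13.38
tool_pos: [0.4642, 0.0054, 0.0399]
tool_rot: [-3.116, -0.391, 0.003]
contact_force: [0.5, -0.5, 2.2]
opening: 0.0003
grip_force: 1.1
```

Request:
send_rows(
  rows=[
    [0, [0, 0, -0.1], 0],
    [0, [0, 0, -0.1], 0],
    [0, [0, 0, -0.1], 0],
    [0, [0, 0, 0], 0],
  ],
)

```text
t: 13.88
tool_pos: [0.465, 0.0052, 0.0435]
tool_rot: [-3.117, -0.391, 0.001]
contact_force: [0.2, 0.4, -0.1]
opening: 0.0
grip_force: 0.0
```

Request:
send_rows(
  rows=[
    [0, [-0.2, 0, -1.0], 0],
    [0, [0, 0, -2.0], 0],
    [0, [0, 0, -4.0], 0],
    [0, [0, 0, -5.0], 0],
    [0, [0, 3.0, -5.0], 0],
    [0, [0, 3.0, 0], 0],
    [0, [0, 0, 0], 0],
  ],
)

```text
t: 14.75
tool_pos: [0.4785, -0.0547, 0.2152]
tool_rot: [3.117, 0.387, 0.003]
contact_force: [-0.4, 0.2, 0.5]
opening: -0.0001
grip_force: 0.0
```

Run:
```python
from h import *
im=ctrl.get_image("side"); W=cloud(im)
D=W[0:200,230:330].reshape(-1,3);D=D[(D[:,0]>.5)&(D[:,0]<.85)&(abs(D[:,1])<.2)&(D[:,2]>.15)];print("lid top",D[:,2].max(),np.percentile(D[:,2],95))
sub=W[282:322,150:232]; g=cv2.cvtColor(im["frame"],cv2.COLOR_RGB2HSV)[282:322,150:232]
m=(sub[...,2]>.003)&(sub[...,2]<.02)&(g[...,1]<60)
n,l,st,ce=cv2.connectedComponentsWithStats(m.astype(np.uint8))
for i in range(1,n):
    if st[i,4]>12:
        q=sub[l==i]; print(st[i],q.min(0).round(3),q.max(0).round(3),cv2.minAreaRect((q[:,:2]*1000).astype(np.float32)))
im2=ctrl.get_image("top");W2=cloud(im2)
for n,X in(("s",W),("t",W2)):
    q=X.reshape(-1,3);q=q[(q[:,0]>.4)&(q[:,0]<.52)&(q[:,1]>-.35)&(q[:,1]<-.22)&(q[:,2]>.066)&(q[:,2]<.08)]
    if len(q)>9: print(n,len(q),cv2.minEnclosingCircle((q[:,:2]*1000).astype(np.float32)),q.min(0),q.max(0))
cv2.imwrite("pics/s4.png",cv2.resize(im["frame"][140:340,100:320,::-1],None,fx=3,fy=3,interpolation=cv2.INTER_CUBIC))
```

```text
lid top 0.5149864953554499 0.3530301845501028
[ 52   5  22  10 104] [ 0.43  -0.317  0.004] [ 0.481 -0.295  0.02 ] ((455.9801940917969, -306.0942077636719), (51.2266845703125, 22.487442016601562), 0.6159601211547852)
[  4   8  43  31 221] [ 0.323 -0.385  0.003] [ 0.416 -0.286  0.012] ((367.6260681152344, -334.2577209472656), (123.9999008178711, 29.819408416748047), 41.57181167602539)
s 402 ((455.7615661621094, -285.09185791015625), 39.09473419189453) [ 0.4217983  -0.32384606  0.06611694] [ 0.49144038 -0.24603791  0.07391348]
t 466 ((456.70062255859375, -284.59075927734375), 39.535377502441406) [ 0.42050847 -0.32332992  0.06602067] [ 0.49166883 -0.24525746  0.07636605]
```

View pics/s4.png

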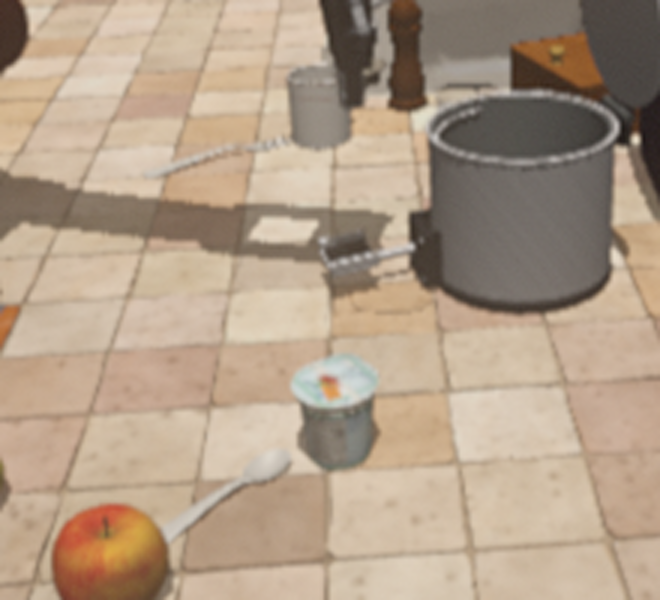

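The lid stands open by itself and the pedal is caught in the left notch. The tub is upright at about (335,410) in the crop, with the spoon's bowl just to its left at (268,465). The current finger orientation clears the spoon, so I'll fetch the tub.

Request:
send_rows(
  rows=[
    [8.5, [-1.6, 4.3, 0], 0],
    [8.5, [-1.6, 4.4, 0], 0],
    [8.5, [-1.6, 4.4, 0], 0],
    [8.5, [-1.6, 4.3, 0], 0],
    [8.5, [-1.5, 4.3, 0], 0],
    [8.5, [0, 0, 3.0], 0],
    [8.5, [0, 0, 3.5], 0],
    [8.5, [0, 0, 3.0], 0],
    [8.5, [0, 0, 0], 0],
  ],
)

```text
t: 15.98
tool_pos: [0.4531, -0.2805, 0.1149]
tool_rot: [-3.111, -0.392, 0.008]
contact_force: [-0.5, 0.4, 0.3]
opening: 0.0846
grip_force: 0.0
```

Request:
send_rows(
  rows=[
    [8.5, [0.2, 0.4, 0], 0],
    [8.5, [0, 0, 0], 0],
    [8.5, [0, 0, 2.0], 0],
    [8.5, [0, 0, 2.0], 0],
    [8.5, [0, 0, 2.0], 0],
    [8.5, [0, 0, 1.5], 0],
    [8.5, [0, 0, 1.3], 0],
    [8.5, [0, 0, 0], 0],
  ],
)

```text
t: 16.98
tool_pos: [0.4573, -0.286, 0.0291]
tool_rot: [-3.115, -0.391, 0.003]
contact_force: [0.6, -1.1, -0.4]
opening: 0.0851
grip_force: 0.0
```

Request:
send_rows(
  rows=[
    [5, [0, 0, 0], 0],
    [5, [0, 0, 0], 0],
    [5, [0, 0, 0], 0],
    [5, [0, 0, 0], 0],
    [5, [0, 0, 0], 0],
    [5, [0, 0, 0], 0],
  ],
  newtons=25,
)

```text
t: 17.73
tool_pos: [0.4589, -0.2873, 0.0317]
tool_rot: [3.115, 0.391, 0.002]
contact_force: [0.6, -0.9, 5.9]
opening: 0.0677
grip_force: 28.5
```

Request:
send_rows(
  rows=[
    [5, [0, 0, -1.0], 0],
    [5, [0, 0, -3.0], 0],
    [5, [0, 0, -4.0], 0],
    [5, [0, 0, -5.0], 0],
    [5, [0, 0, -5.0], 0],
    [5, [0, 0, -4.0], 0],
    [5, [0, 0, 0], 0],
  ],
)

```text
t: 18.6
tool_pos: [0.4592, -0.2875, 0.2547]
tool_rot: [3.112, 0.391, 0.007]
contact_force: [-0.5, 1.4, -1.2]
opening: 0.0678
grip_force: 28.7
```

Request:
send_rows(
  rows=[
    [5, [2.5, -3.0, 0], 0],
    [5, [3.0, -3.0, 0], 0],
    [5, [3.0, -3.0, 0], 0],
    [5, [3.0, -3.0, 0], 0],
    [5, [3.0, -3.0, 0], 0],
    [5, [3.0, -3.0, 0], 0],
    [5, [3.0, -3.0, 0], 0],
    [5, [2.0, -3.0, 0], 0],
    [5, [0, 0, 0], 0],
    [5, [0, 0, 0], 0],
  ],
)

```text
t: 19.85
tool_pos: [0.6157, 0.0013, 0.2485]
tool_rot: [-3.117, -0.391, 0.006]
contact_force: [0.6, -0.8, -1.2]
opening: 0.0677
grip_force: 28.8
```

Run:
```python
from h import *
im=ctrl.get_image("side")
cv2.imwrite("pics/s5.png",cv2.resize(im["frame"][90:290,150:350,::-1],None,fx=3,fy=3,interpolation=cv2.INTER_CUBIC))
o,p,M=tool();print(p,M.round(3).tolist(),o["opening"])
a=np.array([.969,.247]);b=np.array([-.247,.969]);c=np.array([.646,.009]);print((p[:2]-c)@a,(p[:2]-c)@b)
```

```text
[0.61583564 0.00091688 0.24900749] [[0.969, 0.247, -0.003], [0.247, -0.969, -0.0], [-0.003, -0.001, -1.0]] 0.06795991937644694
-0.031225801000868462 -0.0003819479440207003
```

View pics/s5.png

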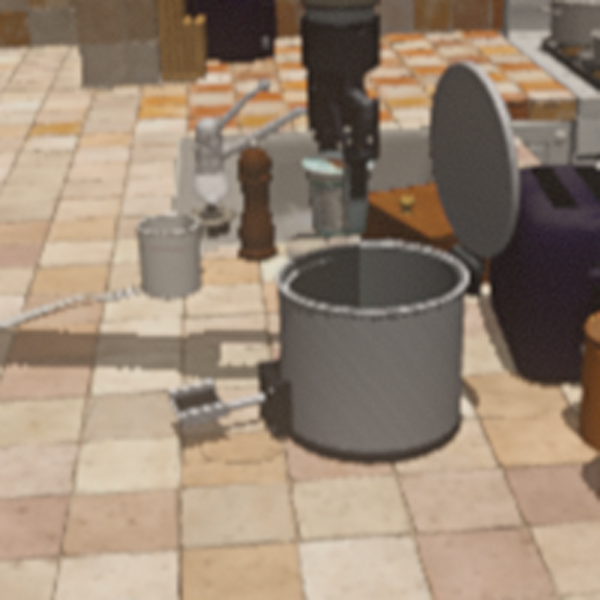

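The tub is in the grip at (330,200), above the mouth and on its -x side, clear of the lid. I'll lower it in and release.

Request:
send_rows(
  rows=[
    [5, [0.4, 0, 2.0], 0],
    [5, [0, 0, 3.0], 0],
    [5, [0, 0, 3.0], 0],
    [5, [0, 0, 2.5], 0],
    [5, [0, 0, 2.0], 0],
    [5, [0, 0, 0.7], 0],
    [5, [0, 0, 0], 0],
    [5, [0, 0, 0], 0],
  ],
)

```text
t: 20.9
tool_pos: [0.6216, 0.0024, 0.12]
tool_rot: [3.117, 0.391, 0.004]
contact_force: [0.9, -0.9, -0.4]
opening: 0.0676
grip_force: 28.8
```

Request:
send_rows(
  rows=[
    [8.5, [0, 0, 0], 0],
    [8.5, [0, 0, 0], 0],
    [8.5, [0, 0, 0], 0],
    [8.5, [0, 0, 0], 0],
    [8.5, [0, 0, -1.0], 0],
    [8.5, [0, 0, -3.0], 0],
    [8.5, [0, 0, -5.0], 0],
    [8.5, [0, 0, -5.0], 0],
    [8.5, [0, 0, -1.0], 0],
    [8.5, [0, 0, 0], 0],
  ],
)

```text
t: 22.15
tool_pos: [0.621, 0.0025, 0.2698]
tool_rot: [3.117, 0.391, 0.003]
contact_force: [-0.6, 0.5, -0.9]
opening: 0.085
grip_force: 0.0
```

Request:
send_rows(
  rows=[
    [0, [-3.0, 0.4, 0], 0],
    [0, [-3.0, 0.4, 0], 0],
    [0, [-3.0, 0.4, 0], 0],
    [0, [-3.0, 0.4, 0], 0],
    [0, [-3.1, 0.4, 0], 0],
    [0, [0, 0, 4.0], 0],
    [0, [0, 0, 5.0], 0],
    [0, [0, 0, 4.0], 0],
    [0, [0, 0, 0], 0],
    [0, [0, 0, 0], 0],
  ],
)

```text
t: 23.4
tool_pos: [0.4795, -0.0542, 0.1391]
tool_rot: [3.117, 0.391, 0.0]
contact_force: [0.1, -0.8, 0.1]
opening: -0.0
grip_force: 0.0
```

Run:
```python
from h import *
a=np.array([.969,.247]);b=np.array([-.247,.969]);c=np.array([.646,.009])
for n in("side","top"):
    im=ctrl.get_image(n); W=cloud(im)
    if n=="side":
        P=W[195:245,195:250].reshape(-1,3);P=P[np.isfinite(P).all(1)];L=np.c_[(P[:,:2]-c)@a,(P[:,:2]-c)@b,P[:,2]]
        q=L[(L[:,0]>-.2)&(L[:,0]<-.155)&(L[:,2]>.02)&(L[:,2]<.07)&(abs(L[:,1])<.08)]
        print(len(q),np.percentile(q[:,1],[2,10,50,90]),np.median(q[:,2]))
    P=W.reshape(-1,3);P=P[np.isfinite(P).all(1)];L=np.c_[(P[:,:2]-c)@a,(P[:,:2]-c)@b,P[:,2]]
    m=(np.hypot(L[:,0],L[:,1])<.078)&(L[:,2]<.15)&(L[:,2]>.05);print(n,"inside",m.sum(),L[m].mean(0),L[m].max(0))
o,p,M=tool();print(p,(p[:2]-c)@a,(p[:2]-c)@b,o["opening"])
im=ctrl.get_image("side");cv2.imwrite("pics/s6.png",cv2.resize(im["frame"][130:280,170:330,::-1],None,fx=4,fy=4,interpolation=cv2.INTER_CUBIC))
```

```text
192 [-0.00473907 -0.00226334  0.02738681  0.05431761] 0.04173117599951648
side inside 29 [-0.01276077  0.02005449  0.12524097] [0.00370689 0.03521398 0.12767569]
top inside 73 [0.05064444 0.04119496 0.05380913] [0.07308504 0.06045739 0.0582175 ]
[ 0.4805985  -0.05448539  0.14074827] -0.1759549500118476 -0.020663172921321905 9.271434481176502e-05
```

View pics/s6.png

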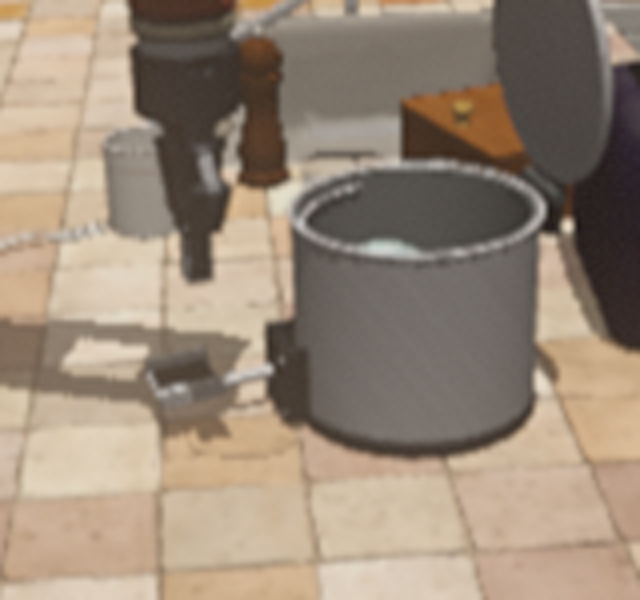

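The tub stands upright in the bin with its foil at (390,248), the lid is still held open, and the pad is at about (185,375). I'll shift over to it and press again.

Request:
send_rows(
  rows=[
    [0, [0, -2.0, 0], 0],
    [0, [0, -2.1, 0], 0],
    [0, [0, 0, 3.0], 0],
    [0, [0, 0, 3.0], 0],
    [0, [0, 0, 2.0], 0],
    [0, [0, 0, 0.8], 0],
    [0, [0, 0, 0], 0],
  ],
)

```text
t: 24.42
tool_pos: [0.4691, -0.014, 0.0509]
tool_rot: [-3.117, -0.392, -0.0]
contact_force: [-0.5, -0.2, 0.1]
opening: -0.0003
grip_force: 0.0
```

Request:
send_rows(
  rows=[
    [0, [0, 0, 0.3], 0],
    [0, [0, 0, 0.3], 0],
    [0, [0, 0, 0.2], 0],
    [0, [0, 0, 0.2], 0],
    [0, [0, 0, 0.2], 0],
    [0, [0, 0, 0.1], 0],
    [0, [0, 0, 0.1], 0],
    [0, [0, 0, 0], 0],
  ],
)

```text
t: 25.42
tool_pos: [0.4694, -0.0145, 0.0368]
tool_rot: [3.117, 0.391, 0.001]
contact_force: [-2.2, 0.4, 3.7]
opening: -0.0001
grip_force: 2.4
```

Request:
send_rows(
  rows=[
    [0, [0, 0, 0.1], 0],
    [0, [0, 0, 0.1], 0],
    [0, [0, 0, 0.05], 0],
    [0, [0, 0, 0], 0],
  ],
)

```text
t: 25.92
tool_pos: [0.4694, -0.0145, 0.0343]
tool_rot: [3.117, 0.391, 0.001]
contact_force: [-0.6, 0.1, 4.5]
opening: -0.0005
grip_force: 2.4
```

Request:
send_rows(
  rows=[
    [0, [0, 0, 0.1], 0],
    [0, [0, 0, 0.05], 0],
    [0, [0, 0, 0], 0],
  ],
)

```text
t: 26.3
tool_pos: [0.4695, -0.0146, 0.0334]
tool_rot: [3.117, 0.391, 0.001]
contact_force: [-3.2, 0.5, 8.7]
opening: 0.0001
grip_force: 4.6
```

Request:
send_rows(
  rows=[
    [0, [0, 0.2, 0.03], 0],
    [0, [0, 0.2, 0], 0],
    [0, [0, 0.2, 0], 0],
    [0, [0, 0.2, 0], 0],
    [0, [0, 0.2, 0], 0],
    [0, [0, 0, 0], 0],
  ],
)

```text
t: 27.05
tool_pos: [0.4717, -0.0236, 0.0332]
tool_rot: [-3.116, -0.391, 0.001]
contact_force: [-3.2, 2.7, 10.6]
opening: 0.0002
grip_force: 5.7
```

Request:
send_rows(
  rows=[
    [0, [0, 0.2, 0], 0],
    [0, [0, 0.2, 0], 0],
    [0, [0, 0.2, 0], 0],
    [0, [0, 0.2, 0], 0],
    [0, [0, 0.2, 0], 0],
    [0, [0, 0, 0], 0],
  ],
)

```text
t: 27.8
tool_pos: [0.474, -0.0332, 0.0332]
tool_rot: [-3.115, -0.391, 0.001]
contact_force: [-5.4, 2.1, 12.0]
opening: -0.0004
grip_force: 5.9
```

Request:
send_rows(
  rows=[
    [0, [0, 0.2, 0], 0],
    [0, [0, 0.2, 0], 0],
    [0, [0, 0.1, 0], 0],
    [0, [0, 0, 0], 0],
  ],
)

```text
t: 28.3
tool_pos: [0.4751, -0.0379, 0.0331]
tool_rot: [-3.115, -0.391, 0.002]
contact_force: [-5.0, 2.8, 11.2]
opening: 0.0
grip_force: 6.1
```

Request:
send_rows(
  rows=[
    [0, [0, 0.1, 0], 0],
    [0, [0, 0.1, 0], 0],
    [0, [0, 0.1, 0], 0],
    [0, [0, 0, 0], 0],
  ],
)

```text
t: 28.8
tool_pos: [0.4758, -0.0408, 0.0331]
tool_rot: [-3.115, -0.391, 0.002]
contact_force: [-4.7, 3.7, 12.6]
opening: 0.0
grip_force: 6.1
```

Request:
send_rows(
  rows=[
    [0, [0, 0.1, 0], 0],
    [0, [0, 0.1, 0], 0],
    [0, [0, 0, 0], 0],
  ],
)

```text
t: 29.18
tool_pos: [0.4763, -0.0426, 0.0331]
tool_rot: [-3.115, -0.391, 0.002]
contact_force: [-4.4, 3.1, 12.3]
opening: -0.0
grip_force: 6.2
```

Request:
send_rows(
  rows=[
    [0, [0, 0.1, 0], 0],
    [0, [0, 0.1, 0], 0],
    [0, [0, 0, 0], 0],
  ],
)

```text
t: 29.55
tool_pos: [0.4765, -0.0436, 0.033]
tool_rot: [-3.112, -0.39, 0.003]
contact_force: [-5.4, 6.7, 13.2]
opening: 0.0
grip_force: 6.8
```

Request:
send_rows(
  rows=[
    [0, [0, -0.05, -0.1], 0],
    [0, [0, 0, -0.1], 0],
    [0, [0, 0, -0.1], 0],
    [0, [0, 0, -0.1], 0],
    [0, [0, 0, -0.1], 0],
    [0, [0, 0, 0], 0],
  ],
)

```text
t: 30.3
tool_pos: [0.4767, -0.0449, 0.0372]
tool_rot: [-3.117, -0.391, 0.001]
contact_force: [-1.9, 3.8, 3.4]
opening: 0.0001
grip_force: 2.2
```

Run:
```python
from h import *
a=np.array([.969,.247]);b=np.array([-.247,.969]);c=np.array([.646,.009])
W=cloud(ctrl.get_image("side"))
P=W[195:245,195:250].reshape(-1,3);P=P[np.isfinite(P).all(1)];L=np.c_[(P[:,:2]-c)@a,(P[:,:2]-c)@b,P[:,2]]
q=L[(L[:,0]>-.2)&(L[:,0]<-.155)&(L[:,2]>.02)&(L[:,2]<.07)&(abs(L[:,1])<.08)]
r=L[(L[:,0]>-.145)&(L[:,0]<-.12)&(L[:,2]>.02)&(L[:,2]<.08)&(abs(L[:,1])<.08)]
print(len(q),np.percentile(q[:,1],[2,10,50,90]),np.percentile(r[:,1],[5,50,95]))
```

```text
199 [-0.03281944 -0.03157753 -0.02300083  0.02164092] [-0.00878942 -0.00455585 -0.00037104]
```

The depth data show the pad back on the right. I'll continue the slow rise.

Request:
send_rows(
  rows=[
    [0, [0, 0, -0.1], 0],
    [0, [0, 0, -0.1], 0],
    [0, [0, 0, -0.1], 0],
    [0, [0, 0, -0.1], 0],
    [0, [0, 0, -0.1], 0],
    [0, [0, 0, 0], 0],
  ],
)

```text
t: 31.1
tool_pos: [0.4768, -0.045, 0.0424]
tool_rot: [3.117, 0.391, -0.001]
contact_force: [-3.4, 2.0, 3.6]
opening: -0.0001
grip_force: 2.2
```

Request:
send_rows(
  rows=[
    [0, [0, 0, -0.15], 0],
    [0, [0, 0, -0.15], 0],
    [0, [0, 0, -0.15], 0],
    [0, [0, 0, -0.15], 0],
    [0, [0, 0, -0.15], 0],
    [0, [0, 0, -0.15], 0],
    [0, [0, 0, -0.15], 0],
    [0, [0, 0, -0.15], 0],
  ],
)

```text
t: 32.1
tool_pos: [0.4772, -0.045, 0.0546]
tool_rot: [3.117, 0.391, 0.001]
contact_force: [-1.5, 1.0, 4.5]
opening: 0.0002
grip_force: 1.9
```

Request:
send_rows(
  rows=[
    [0, [0, 0, -0.15], 0],
    [0, [0, 0, -0.15], 0],
    [0, [0, 0, -0.15], 0],
    [0, [0, 0, -0.15], 0],
    [0, [0, 0, -0.15], 0],
    [0, [0, 0, -0.15], 0],
    [0, [0, 0, -0.1], 0],
    [0, [0, 0, -0.1], 0],
  ],
)

```text
t: 33.1
tool_pos: [0.4773, -0.0452, 0.0656]
tool_rot: [3.116, 0.391, 0.002]
contact_force: [3.0, 1.7, 3.0]
opening: -0.0003
grip_force: 1.6
```

Request:
send_rows(
  rows=[
    [0, [0, 0, -0.1], 0],
    [0, [0, 0, -0.1], 0],
    [0, [0, 0, -0.1], 0],
    [0, [0, 0, -0.1], 0],
    [0, [0, 0, -0.1], 0],
    [0, [0, 0, -0.1], 0],
    [0, [0, 0, -0.1], 0],
    [0, [0, 0, -0.1], 0],
    [0, [0, 0, -0.1], 0],
    [0, [0, 0, -0.1], 0],
  ],
)

```text
t: 34.35
tool_pos: [0.4768, -0.045, 0.0753]
tool_rot: [-3.117, -0.391, 0.0]
contact_force: [1.8, 0.0, 2.3]
opening: 0.0
grip_force: 1.1
```

Request:
send_rows(
  rows=[
    [0, [0, 0, -0.1], 0],
    [0, [0, 0, -0.1], 0],
    [0, [0, 0, -0.1], 0],
    [0, [0, 0, -0.1], 0],
    [0, [0, 0, -0.1], 0],
    [0, [0, 0, 0], 0],
  ],
)

```text
t: 35.1
tool_pos: [0.4769, -0.045, 0.0804]
tool_rot: [-3.117, -0.391, 0.0]
contact_force: [0.4, 0.2, -0.1]
opening: -0.0001
grip_force: 0.0
```

Request:
send_rows(
  rows=[
    [0, [-0.3, -0.3, -1.0], 0],
    [0, [-0.5, 0, -2.0], 0],
    [0, [-1.0, 0, -3.0], 0],
    [0, [-2.0, 0, -3.0], 0],
    [0, [-1.0, 0, -3.0], 0],
    [0, [0, 0, 0], 0],
    [0, [0, 0, 0], 0],
  ],
)

```text
t: 35.98
tool_pos: [0.4294, -0.0538, 0.1998]
tool_rot: [-3.117, -0.391, 0.001]
contact_force: [0.1, 1.2, 0.2]
opening: 0.0002
grip_force: 0.0
```

Run:
```python
from h import *
im=ctrl.get_image("side");cv2.imwrite("pics/s7.png",cv2.resize(im["frame"][120:340,130:330,::-1],None,fx=2.7,fy=2.7,interpolation=cv2.INTER_CUBIC))
a=np.array([.969,.247]);b=np.array([-.247,.969]);c=np.array([.646,.009]);W=cloud(im)
for n,X in(("start",np.load("side0.npz")["W"]),("now",W)):
    P=X[150:245,195:310].reshape(-1,3);P=P[np.isfinite(P).all(1)];L=np.c_[(P[:,:2]-c)@a,(P[:,:2]-c)@b,P[:,2]]
    q=L[(L[:,0]>-.2)&(L[:,0]<-.155)&(L[:,2]>.02)&(L[:,2]<.1)&(abs(L[:,1])<.08)]
    l=L[np.hypot(L[:,0],L[:,1])<.09];print(n,np.percentile(q[:,1],[2,10,50,90]),q[:,2].mean(),"lid z",np.percentile(l[:,2],[50,90,99]))
```

```text
start [-0.03022027 -0.0286898   0.0008023   0.02826655] 0.07815712135118429 lid z [0.18670913 0.19015727 0.19145926]
now [-0.03317048 -0.03103122 -0.00253053  0.02489755] 0.07810608322685873 lid z [0.18670836 0.19009316 0.19141784]
```

View pics/s7.png

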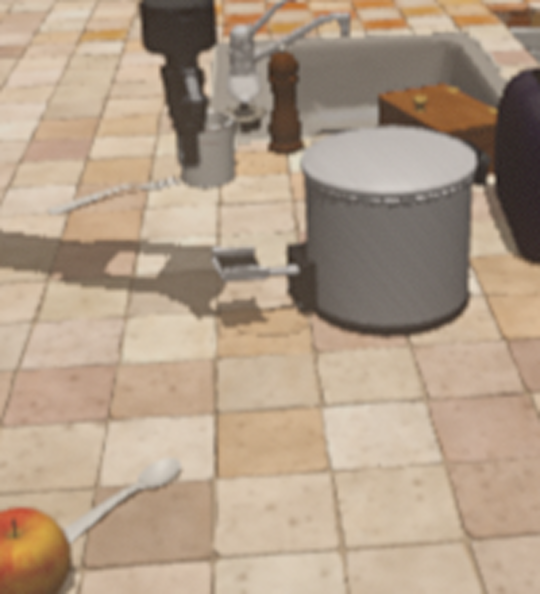

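The lid is shut at (390,160) and the depth image puts it at its starting height. The pedal is fully up on the right at (245,262), and the spoon has not moved, so I'm handing the job in.

```bash
python3 -c "
from station import ctrl
print(ctrl.finish_job())"
```

```text
the job is handed in; nothing more can be done
None
```

I handed the job in at about 36 s without a verdict shown: the tub stands in the bin, the lid is shut, the pedal is up and back on its right, and neither the spoon nor the glass was touched.

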